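# Put the fallen bottle away in the drawer

### The arm

A 7-joint arm with a two-finger parallel gripper is mounted at the origin on the work surface. World frame = base frame: x ahead of the robot, y to its left, z up, the work surface at z = 0. Lengths are in m, angles in rad, forces in N, time in s.
With the tool pointing down it reaches from about 0.425 to 0.925 m from the base axis. Payload 6.8 kg.
Tool frame: the origin (TCP) lies at the very end of the fingers, on their centre line; the grasp point (between the pads) lies 19 mm behind it; z points along the fingers, y is the direction in which the jaws open and shut (so a half turn about z gives the same grasp; the last joint's range is limited). The gripper opens to 85 mm and grips with 20 to 120 N. Pads are 22 mm wide; open, the fingers measure 114 mm over their backs; the gripper's body (76 mm by 85 mm) begins 54 mm behind the grasp point. The pads swing forward as they close: fully open they stand 13 mm farther back than shut.
Start: joints at [1.18, 0.477, 0.022, 1.555, -0.011, 1.109, -0.083], TCP at [0.188, -0.648, 0.231] pointing down, gripper open.
Joint ranges: [-2.96, 2.96], [-0.34, 2.1], [-1.41, 1.46], [0.24, 2.44], [-1.37, 4.51], [0.17, 1.92], [-2.96, 2.96]. Speed limits (rad/s): [2.39, 2.39, 3.14, 3.14, 3.14, 3.14, 3.14].

### API

Orientations are given as a unit quaternion [w, x, y, z].
In Python, from station import bot gives the robot as it stands.
- The arm moves only by the tool move_arm, never from a script. Its argument "commands" is text: rows parted by semicolons, each of 7 numbers parted by spaces: the opening, from 0 (shut) to 1 (fully open), then the shift along the tool's x, y, z in cm, then the turn, a rotation vector about the tool's x, y, z in degrees. In form: gripper tx ty tz rx ry rz; .... A call has 1 to 12 rows; each row shifts and turns the commanded pose from where the row before left it, along the tool's axes as they then stand; what a row does not reach is not made up. A row lasts 1/12 s, in which the tool goes at most 41.7 mm and 7.16 degrees, less where a joint would pass 70% of its speed; a pose out of reach is approached as far as the arm can. A call with a gripper value outside its range is refused whole. The fingers move at their own pace and stop on an object; "force" is the grip in N (left out, the last holds). Time passes only in rows, so rows that do not move let the fingers close. It gives the time, the measured TCP pose, the force and the opening at its end, in the units of the state.
- bot.get_obs(): the state, without advancing time (a new reading comes with each control period).
- bot.read_camera(name): name is "side" or "top"; returns a dict with "img" (400x640x3 uint8, red, green, blue), "K" (3x3 intrinsics, pixels), "distortion" ([k1, k2, p1, p2, k3] as OpenCV has them; the pictures are not rectified), "rvec" (rotation vector, rad) and "tvec" (3), from world to camera coordinates, as OpenCV has them. Camera axes: x right, y down, z forward; pixel columns grow to the right and rows downward; lengths in m; the calibration is good to about 2 mm. A picture is of the moment at which its call begins. There is no depth.
- bot.hand_in(): hands the job in, once; it reports no verdict.
The state is a dict: "t": time; "q": joint angles; "joint_vel": joint speeds; "joint_torque": joint torques, N m; "eef_pos": TCP position; "tool_rot": TCP orientation; "contact_force": force on the tool from outside, world axes, zero at the start; "torque": the same for the moment, N m; "gripper_width": opening from 0.0 (shut) to 1.0 (fully open).
Only numpy, scipy, OpenCV 4.12 (cv2) and the standard library are available. Lean on these libraries where they do the work, as an engineer would, in place of code of your own. Each camera call takes 0.05 s, during which the arm holds its last target. There are 200 camera calls.

### The job

The square bottle has fallen over: stand it upright on its foot on the bench and let go of it, then take hold of it afresh and set it down gently, upright, in the empty compartment of the open drawer. The spatula lying across the drawer is in the way: move it onto the bench and leave it lying flat there, the same way up as now. Leave the drawer as far open as it is and do not disturb the pot in it or the tub and the dropper bottle on the bench.

Things in the scene. Friction and masses are not known exactly. Their poses are not given: they have to be found in the camera images.
- cabinet: Small pale-wood drawer unit on the bench, 240 deep (x) x 210 wide (y) x 118 mm high. Origin: centre of its underside; own -x is the front, where the drawer sticks out. It does not move.
- drawer: Its one drawer, open by 125 to 140 mm. Origin: on the drawer's floor (18 mm above the bench), mid-width, at the inner face of the front panel; +x runs back into the cabinet, z up. The open mouth runs from x=0 to the cabinet's face. Side walls 8 mm thick, tops 52 mm above the floor; front panel 15 mm thick, top 60 mm above the floor, its handle sticks out 39 mm more.
- compartment_a (a point): Point on the drawer's floor in the middle of the open part of one of its two compartments (drawer x=62, y=+43 mm), each 78 mm wide (along drawer y), parted by a divider 8 mm thick and 40 mm high. One of them holds the pot, the other is empty but for a thin dark mat.
- compartment_b (a point): The same point of the other compartment (drawer x=62, y=-43 mm).
- pot: Squat white lidded pot, diameter 60, 36 mm high, standing in one compartment (either one). Origin: centre of its underside. Leave it.
- spatula: Plaster spatula, 238 mm long, lying flat across the drawer's two side walls, over both compartments. Origin: middle of its flat underside, close to its centre of mass; z up. Own -y: square wooden handle 20 wide x 20 mm high, from y=-115 to y=+10 mm; own +y: steel blade 26 wide x 3 mm thick, to y=+123 mm. Best gripped across the handle near y=-10 mm.
- spatula_tip (a point): Point in the spatula's blade near its end: y=115 mm, 1.5 mm above the underside.
- bottle: White plastic bottle, square body 46 x 46 mm and 56 mm long, two paper labels, round black cap of diameter 36 mm, 20 mm long; 80 mm tall overall, about 0.16 kg. At the start it lies on one flat face on the bench. Origin: centre of its foot; own +x runs along its axis from foot to cap (body x=0..56, cap x=60..80 mm), y and z are normal to its flat sides.
- bottle_cap (a point): Centre of the bottle's cap, 70 mm from the foot along its axis; when the bottle stands, the cap is the place to grip from above to reach into the drawer.
- tub: White open plastic tub, diameter 84, 70 mm high, standing on the bench. Origin: centre of its underside. Leave it.
- dropper: Small white dropper bottle with an orange cap, diameter 36, 85 mm high, standing on the bench. Origin: centre of its underside. Leave it.
Things that resemble listed ones, but are neither listed nor needed, are in the scene too. What is shaped like the spatula but blue is not meant.

How it is judged:
By the outcome, as a careful person would: the job done as asked, in the order asked, and still so for the second after the job is handed in, with the robot touching nothing.
It also fails if it takes over 67 s, if anything falls off the work surface, if the arm or the gripper's body presses on something with over 40 N, if the wrist force passes 120 N, or if a joint passes its speed limit or range.

## Working session

There is one attempt and no reset: what is moved stays moved. The work goes in short steps, Python scripts to look and compute and a tool call to move; the robot and the scene stay as the last step left them, time stands still between calls to the robot, and variables do not carry over. Pictures are saved under pics/ and viewed, about 8 in all and at most 12, crops included, and the job is handed in when it is done.

Besides the shell and the picture viewer there is one more tool, called after ">>>" as name(argument=value, ...) on one line, values as JSON. move_arm: Moves the arm, as the interface text tells. Its arguments: {"type":"object","properties":{"commands":{"type":"string"},"force":{"type":"number"}},"required":["commands"]}

```bash
mkdir -p pics; cat > h.py <<'E'
import numpy as np, cv2
from station import bot
def cam(n):
    c=bot.read_camera(n); c['R']=cv2.Rodrigues(np.array(c['rvec'],float))[0]; return c
def ray(c,uv):
    p=cv2.undistortPoints(np.array(uv,float).reshape(-1,1,2),np.array(c['K']),np.array(c['distortion']))[:,0]
    d=np.c_[p,np.ones(len(p))]@c['R']; o=-c['R'].T@np.array(c['tvec'],float).ravel(); return o,d
def onz(c,uv,z):
    o,d=ray(c,uv); return o+d*((z-o[2])/d[:,2])[:,None]
def pix(c,P):
    return cv2.projectPoints(np.array(P,float).reshape(-1,1,3),np.array(c['rvec'],float),np.array(c['tvec'],float),np.array(c['K']),np.array(c['distortion']))[0][:,0]
def save(c,n,crop=None,s=1):
    im=c['img'][:,:,::-1]
    if crop: x0,y0,x1,y1=crop; im=im[y0:y1,x0:x1]
    cv2.imwrite('pics/'+n,cv2.resize(im,None,fx=s,fy=s,interpolation=cv2.INTER_CUBIC))
E
python3 - <<'E'
from h import *
for n in('top','side'):
    c=cam(n); save(c,n+'0.png',s=1.25); o,_=ray(c,[[320,200]]); print(n,o,onz(c,[[0,0],[639,0],[639,399],[0,399]],0)[:,:2])
print(bot.get_obs())
E
```

```text
top [0.38776409 0.0822925  1.04354989] [[ 1.09588969  1.02270947]
 [ 1.07838174 -0.84605326]
 [-0.0323064  -0.73928544]
 [-0.01757608  0.93343259]]
side [0.42953076 0.65605947 0.70537118] [[ 2.16967967 -1.2091888 ]
 [-0.88934859 -1.4352434 ]
 [-0.07553421  0.3929114 ]
 [ 0.97994959  0.49586128]]
{'t': 0.1, 'q': array([ 1.17988241,  0.47771654,  0.02235373,  1.55635561, -0.01152365,
        1.10931906, -0.08314657]), 'joint_vel': array([-0.0006859 , -0.00348167, -0.00039222, -0.0008446 ,  0.00052452,
       -0.00072193,  0.00027692]), 'joint_torque': array([ 4.72054118e-03, -5.97759497e+01,  1.61329530e+00, -2.81954098e+01,
        1.26801108e-02,  5.01928967e-03,  1.08346944e-05]), 'eef_pos': array([ 0.18820175, -0.64766657,  0.23042248]), 'tool_rot': array([-8.17811174e-04,  9.90021649e-01,  1.40912871e-01, -1.69800667e-04]), 'contact_force': array([ 1.21161439,  0.42675668, -1.28860773]), 'torque': array([-0.00091481, -0.00575261, -0.00917908]), 'gripper_width': 0.9990492362634623}
```

View pics/top0.png

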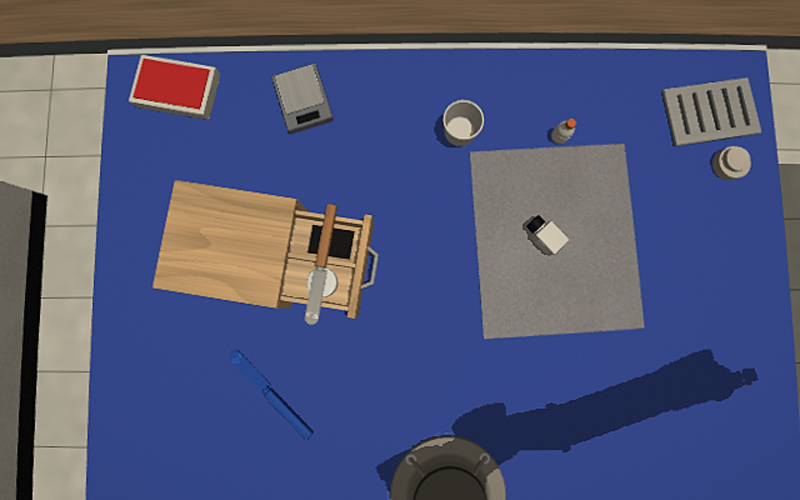

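View pics/side0.png

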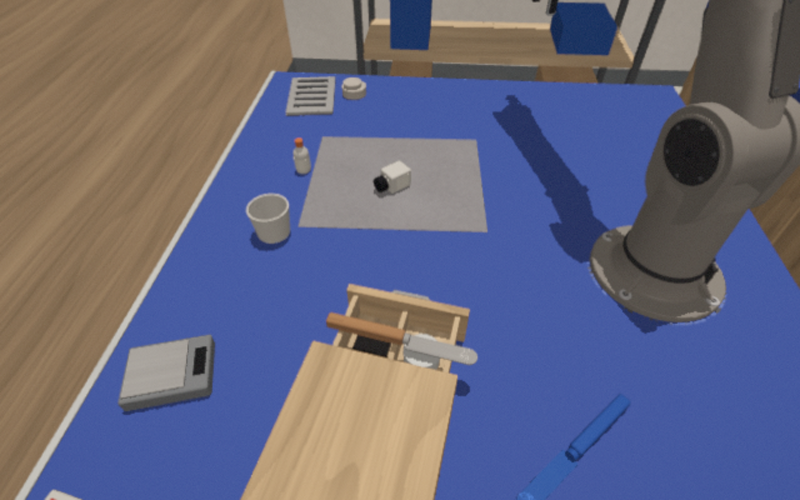

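Both views show the square bottle lying on the grey mat, top (436,188) in raw pixels, cap toward up-left. The brown-handled spatula lies over the drawer at top (257,211), and the empty compartment with the dark mat is the upper one at (265,194). 

Things that could be mistaken for the targets:
- **Bottle:** the white knob at (587,130) and the dropper at (451,104).
- **Spatula:** the blue one at (218,315).

I choose the bottle at (436,188) and the brown-handled spatula, and check them in a close crop.

```bash
python3 - <<'E'
from h import *
c=cam('top'); s=cam('side')
a=cv2.resize(c['img'][150:215,405:470],(390,390),interpolation=cv2.INTER_CUBIC)
b=cv2.resize(s['img'][115:170,285:340],(390,390),interpolation=cv2.INTER_CUBIC)
d=cv2.resize(c['img'][140:270,215:315],(390,507),interpolation=cv2.INTER_CUBIC)[:,:]
w=np.zeros((507,1170,3),np.uint8); w[:390,:390]=a; w[:390,390:780]=b; w[:,780:]=d
w=cv2.resize(w,(800,347)); cv2.imwrite('pics/crop1.png',w[:,:,::-1])
for n,k in(('top',c),('side',s)):
    hsv=cv2.cvtColor(k['img'],cv2.COLOR_RGB2HSV)
    print(n,'base,tcp',pix(k,[[0,0,0],[0.188,-.648,.231]]).round())
    x0,y0,x1,y1=(410,160,460,210) if n=='top' else (290,120,335,165)
    sub=k['img'][y0:y1,x0:x1].max(2)
    for nm,m in(('white',sub>165),('dark',sub<60)):
        cs=cv2.findContours(m.astype(np.uint8),0,1)[0]
        q=max(cs,key=cv2.contourArea); print(nm,cv2.contourArea(q),(cv2.approxPolyDP(q,2,True)[:,0]+[x0,y0]).tolist())
hsv=cv2.cvtColor(c['img'],cv2.COLOR_RGB2HSV)
# drawer region colours
for uv in [(262,175),(257,205),(252,245),(270,195),(290,200),(222,200)]: print(uv,hsv[uv[1],uv[0]])
E
```

```text
top base,tcp [[357. 395.]
 [676. 334.]]
white 330.5 [[440, 177], [430, 184], [435, 182], [430, 189], [444, 202], [454, 191]]
dark 98.0 [[431, 172], [421, 180], [425, 186], [435, 177]]
side base,tcp [[523. 216.]
 [433.   9.]]
white 178.5 [[328, 135], [319, 128], [305, 134], [313, 142]]
dark 90.0 [[306, 141], [299, 144], [303, 153], [310, 149]]
(262, 175) [ 13 147 160]
(257, 205) [ 14 147 160]
(252, 245) [ 21  28 154]
(270, 195) [15 39 26]
(290, 200) [ 16 116 202]
(222, 200) [ 17 115 182]
```

View pics/crop1.png

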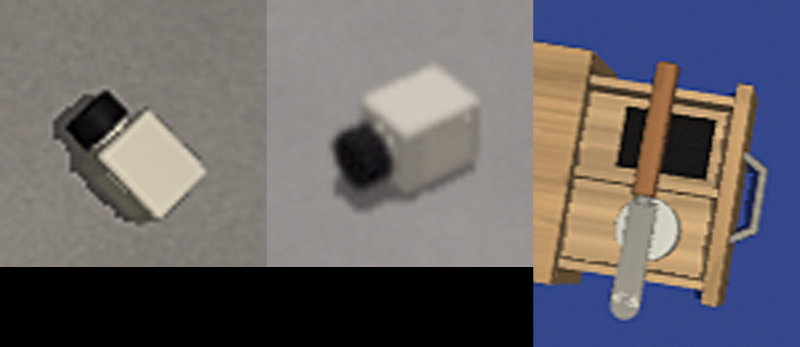

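The crop confirms the choices: the bottle's top face (white) and black cap are clear, the brown handle lies over the dark mat, and the blade lies over the pot.

```bash
python3 - <<'E'
from h import *
np.set_printoptions(precision=4,suppress=True)
c=cam('top'); s=cam('side')
P=onz(c,[(441.3,176.8),(455.2,191.9),(444.0,203.1),(429.4,188.5)],.046)[:,:2]
print('bottle',P,P.mean(0)); 
ax=(P[0]+P[3]-P[1]-P[2])/2; print('ax',ax,np.linalg.norm(ax),np.degrees(np.arctan2(ax[1],ax[0])), 'side w',np.linalg.norm(P[0]-P[3]))
print('side face',onz(s,[(328,135.3),(318.7,127.8),(304.7,134),(313,142)],.046))
h=onz(c,[(265.1,164.4),(257.2,213.9)],.09)[:,:2]; b=onz(c,[(249,259.6)],.073)[:,:2]
print('spat handle end,join,tip',h,b, np.linalg.norm(h[0]-h[1]),np.linalg.norm(h[0]-b))
v=(b-h[0])[0]; v/=np.linalg.norm(v); print('dir +y',v,np.degrees(np.arctan2(v[1],v[0])),'origin',h[0]+v*.115, b[0]-v*.123)
D=onz(c,[(290.6,171.9),(278,253.2),(297,172.6),(283.8,254.4)],.078)[:,:2]; print('panel inner, outer',D)
L=D[0]-D[1]; L/=np.linalg.norm(L); X=np.array([-L[1],L[0]]); o=D[:2].mean(0)
print('drawer x',X,np.degrees(np.arctan2(X[1],X[0])),'origin',o,'comp b',o+X*.062+L*.043,'pot exp',o+X*.062-L*.043)
m=(c['img'].max(2)<55).astype(np.uint8); m[:150]=0;m[230:]=0;m[:,:240]=0;m[:,290:]=0
n,_,st,ce=cv2.connectedComponentsWithStats(m); i=1+st[1:,4].argmax(); print('mat',st[i],onz(c,[ce[i]],.019))
print('pot',onz(c,[(215+115/2.667,140+228/2.667)],.054))
q=pix(c,[[*(o+X*.062+L*.043),.018]]);print('b px',q)
print('tub',onz(c,[(371,97)],.07),'dropper',onz(c,[(457,99)],.085))
# predicted side pixels of spatula
for t,z in((0,.09),(.125,.09),(.238,.073)): print(pix(s,[[*(h[0]+v*t),z]]))
from scipy.spatial.transform import Rotation as R
w=bot.get_obs()['tool_rot'];print(R.from_quat(w[[1,2,3,0]]).as_matrix())
E
```

```text
bottle [[ 0.5507 -0.2198]
 [ 0.5116 -0.2539]
 [ 0.4832 -0.224 ]
 [ 0.5208 -0.1881]] [ 0.5166 -0.2215]
ax [0.0384 0.035 ] 0.05194533668934027 42.333041922648704 side w 0.0435940140100681
side face [[ 0.4842 -0.2159  0.046 ]
 [ 0.5135 -0.2487  0.046 ]
 [ 0.5501 -0.2162  0.046 ]
 [ 0.5231 -0.1822  0.046 ]]
spat handle end,join,tip [[0.5779 0.2234]
 [0.457  0.2416]] [[0.3472 0.2636]] 0.1223161982560627 0.23417493463091446
dir +y [-0.9851  0.1719] 170.1003790690056 origin [0.4646 0.2431] [0.4684 0.2425]
panel inner, outer [[0.5609 0.162 ]
 [0.3623 0.1926]
 [0.559  0.1462]
 [0.3593 0.1786]]
drawer x [0.1521 0.9884] 81.25000163175925 origin [0.4616 0.1773] comp b [0.5135 0.232 ] pot exp [0.4285 0.2451]
mat [262 183  21  24 389] [[0.5124 0.2139 0.019 ]]
pot [[0.4306 0.2451 0.054 ]]
b px [[265.6373 194.166 ]]
tub [[ 0.7539 -0.0418  0.07  ]] dropper [[ 0.7422 -0.2567  0.085 ]]
[[263.579  251.2692]]
[[325.654  265.5164]]
[[384.3899 284.2836]]
[[ 0.9603  0.2791 -0.0002]
 [ 0.2791 -0.9603  0.0005]
 [-0.     -0.0005 -1.    ]]
```

```bash
cat >> h.py <<'E'
from scipy.spatial.transform import Rotation as Ro
def Rt(yaw,tilt=0):  # tool x at azimuth yaw, pointing down, then turned by tilt about own y
    return Ro.from_euler('z',yaw,degrees=True)*Ro.from_euler('x',180,degrees=True)*Ro.from_euler('y',tilt,degrees=True)
def to(pos,R=None):
    o=bot.get_obs(); R0=Ro.from_quat(o['tool_rot'][[1,2,3,0]])
    print('at',o['eef_pos'].round(4),'t',o['t'],'g',round(o['gripper_width'],3),'F',o['contact_force'].round(1),'q',o['q'].round(2),'down-tilt',R0.as_matrix()[:,2].round(3))
    print('shift cm',(R0.inv().apply(np.array(pos)-o['eef_pos'])*100).round(2),'turn deg',np.degrees((R0.inv()*R).as_rotvec()).round(1) if R is not None else '')
E
cat /dev/null
```

>>> move_arm(commands="1 0 0 0 0 0 -6.6;1 0 0 0 0 0 -6.6;1 0 0 0 0 0 -6.6;1 0 0 0 0 0 -6.6;1 2.95 -0.47 -0.1 0 0 0;1 2.95 -0.47 -0.1 0 0 0;1 2.95 -0.47 -0.1 0 0 0;1 2.95 -0.47 -0.1 0 0 0;1 2.95 -0.47 -0.1 0 0 0;1 2.95 -0.47 -0.1 0 0 0;1 2.95 -0.47 -0.1 0 0 0;1 2.95 -0.47 -0.1 0 0 0", force=40)

```text
t: 1.3
eef_pos: [0.3373, -0.4596, 0.2395]
tool_rot: [0.0, 0.932, 0.363, -0.0]
contact_force: [0.1, -0.5, -0.8]
gripper_width: 0.999
```

>>> move_arm(commands="1 2.95 -0.47 -0.1 0 0 0;1 2.95 -0.47 -0.1 0 0 0;1 2.95 -0.47 -0.1 0 0 0;1 2.95 -0.47 -0.1 0 0 0;1 2.95 -0.47 -0.1 0 0 0;1 2.95 -0.47 -0.1 0 0 0;1 2.95 -0.47 -0.1 0 0 0;1 2.95 -0.47 -0.1 0 0 0;1 2.95 -0.47 -0.1 0 0 0;1 2.95 -0.47 -0.1 0 0 0;1 2.95 -0.47 -0.1 0 0 0;1 2.95 -0.47 -0.1 0 0 0")

```text
t: 2.3
eef_pos: [0.5597, -0.1785, 0.2514]
tool_rot: [0.0, 0.932, 0.363, 0.0]
contact_force: [0.6, -0.5, -0.2]
gripper_width: 0.999
```

>>> move_arm(commands="1 0 0 0 0 -6.5 0;1 0 0 0 0 -6.5 0;1 0 0 0 0 -6.5 0;1 0 0 0 0 -6.5 0;1 0 0 0 0 -6.5 0;1 0 0 0 0 -6.5 0;1 0 0 0 0 -6 0;1 0 0 0 0 0 0")

```text
t: 2.97
eef_pos: [0.5596, -0.1758, 0.2472]
tool_rot: [0.139, 0.858, 0.339, -0.36]
contact_force: [0.0, 0.9, -0.7]
gripper_width: 0.995
```

```bash
python3 -c "
from h import *
to([.559,-.18,.084],Rt(42.5,-45))"
```

```text
at [ 0.5596 -0.1758  0.2472] t 2.9667 g 0.995 F [ 0.   0.9 -0.7] q [ 0.07  0.65 -0.2   1.46  0.55  1.73 -1.06] down-tilt [-0.524 -0.482 -0.703]
shift cm [11.38  0.37 11.7 ] turn deg [0.1 0.4 0.6]
```

>>> move_arm(commands="1 1.9 0.06 1.95 0 0 0.1;1 1.9 0.06 1.95 0 0 0.1;1 1.9 0.06 1.95 0 0 0.1;1 1.9 0.06 1.95 0 0 0.1;1 1.9 0.06 1.95 0 0 0.1;1 1.9 0.06 1.95 0 0 0.1;1 0 0 0 0 0 0")

```text
t: 3.55
eef_pos: [0.5574, -0.1849, 0.0839]
tool_rot: [0.139, 0.862, 0.331, -0.358]
contact_force: [-0.2, 0.1, -0.2]
gripper_width: 0.999
```

```bash
python3 -c "
from h import *
to([.507,-.228,.013],Rt(42.5,-45))
c=cam('top');s=cam('side')
a=cv2.resize(c['img'][130:230,380:480],(400,400),interpolation=2);b=cv2.resize(s['img'][90:190,260:360],(400,400),interpolation=2)
cv2.imwrite('pics/s1.png',np.hstack([a,b])[:,:,::-1])"
```

```text
at [ 0.5574 -0.1849  0.0839] t 3.55 g 0.999 F [-0.2  0.1 -0.2] q [ 0.08  0.83 -0.19  1.54  0.57  1.5  -1.19] down-tilt [-0.525 -0.476 -0.705]
shift cm [ 0.35 -0.19  9.7 ] turn deg [-0.2  0.1 -0.4]
```

View pics/s1.png

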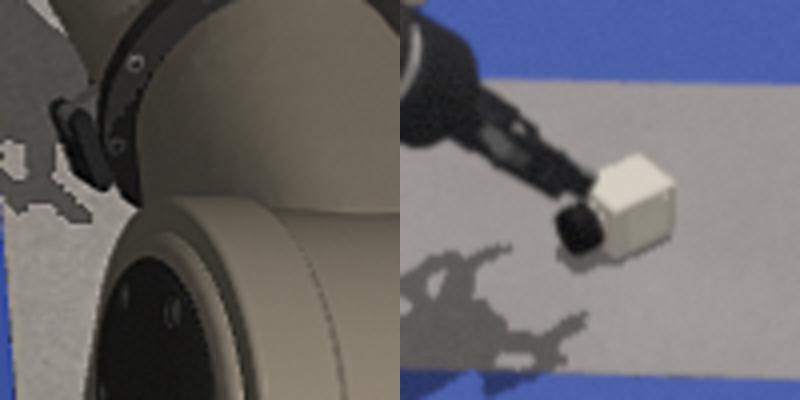

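The side view shows the gripper coming from the cap side, in line with the bottle at (635,205) in the crop. I go in and close.

>>> move_arm(commands="1 0.07 -0.04 2 0 0 0;1 0.07 -0.04 2 0 0 0;1 0.07 -0.04 2 0 0 0;1 0.07 -0.04 1.9 0 0 0;1 0.07 -0.03 1.8 0 0 0;1 0 0 0 0 0 0")

```text
t: 4.15
eef_pos: [0.5084, -0.23, 0.0177]
tool_rot: [0.141, 0.863, 0.329, -0.357]
contact_force: [-0.2, -0.7, 1.0]
gripper_width: 1.003
```

>>> move_arm(commands="0.3 0 0 0 0 0 0;0.3 0 0 0 0 0 0;0.3 0 0 0 0 0 0;0.3 0 0 0 0 0 0;0.3 0 0 0 0 0 0;0.3 0 0 0 0 0 0", force=40)

```text
t: 4.65
eef_pos: [0.512, -0.2266, 0.0183]
tool_rot: [0.142, 0.863, 0.331, -0.355]
contact_force: [0.8, 1.4, 7.2]
gripper_width: 0.537
```

>>> move_arm(commands="0.3 0 0 0 0 0 0;0.3 -0.7 0 -0.7 0 0 0;0.3 -0.7 0 -0.7 0 0 0;0.3 -0.8 0 -0.8 0 0 0;0.3 -1 0 -1 0 0 0;0.3 -1 0 -1 0 0 0;0.3 0 0 0 0 0 0")

```text
t: 5.23
eef_pos: [0.5117, -0.2275, 0.0798]
tool_rot: [0.142, 0.863, 0.33, -0.354]
contact_force: [0.3, -0.7, -1.2]
gripper_width: 0.531
```

>>> move_arm(commands="0.3 0 0 0 0 6 0;0.3 0 0 0 0 6 0;0.3 0 0 0 0 6 0;0.3 0 0 0 0 6 0;0.3 0 0 0 0 6 0;0.3 0 0 0 0 6 0;0.3 0 0 0 0 6 0;0.3 0 0 0 0 6 0;0.3 0 0 0 0 6 0;0.3 0 0 0 0 6 0;0.3 0 0 0 0 6 0;0.3 0 0 0 0 6 0")

```text
t: 6.23
eef_pos: [0.5099, -0.228, 0.0775]
tool_rot: [-0.08, 0.906, 0.351, 0.221]
contact_force: [0.2, 1.1, -4.2]
gripper_width: 0.535
```

>>> move_arm(commands="0.3 0 0 0 0 6 0;0.3 0 0 0 0 6 0;0.3 0 0 0 0 6 0;0.3 0 0 0 0 0 0")

```text
t: 6.57
eef_pos: [0.5053, -0.2311, 0.0706]
tool_rot: [-0.138, 0.863, 0.326, 0.36]
contact_force: [-2.3, -0.6, -4.3]
gripper_width: 0.535
```

```bash
python3 -c "
from h import *
to([.5,-.22,.03],Rt(42.5,45))
c=cam('top');s=cam('side')
a=cv2.resize(c['img'][130:230,380:480],(400,400),interpolation=2);b=cv2.resize(s['img'][70:190,250:370],(400,400),interpolation=2)
cv2.imwrite('pics/s2.png',np.hstack([a,b])[:,:,::-1])"
```

```text
at [ 0.5053 -0.2311  0.0706] t 6.5667 g 0.535 F [-2.3 -0.6 -4.3] q [ 1.52  0.9  -1.04  2.06 -0.12  0.43  0.01] down-tilt [ 0.531  0.474 -0.703]
shift cm [-2.66 -1.16  3.1 ] turn deg [ 0.5 -0.4 -0.9]
```

View pics/s2.png

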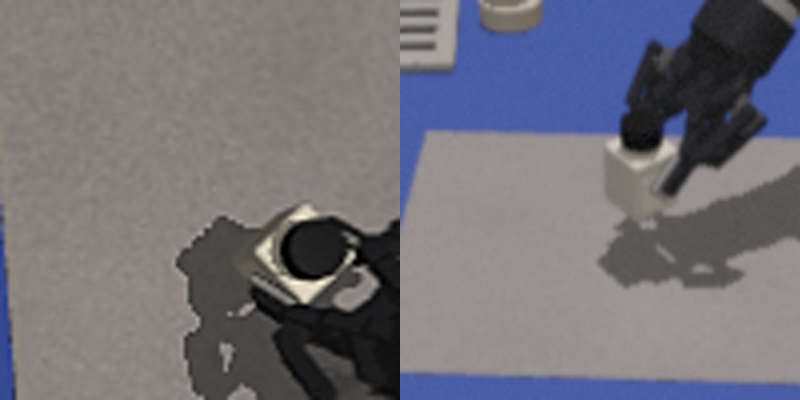

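The bottle hangs upright with its cap up, at (640,165) in the side crop. I lower it until it touches.

>>> move_arm(commands="0.3 -0.8 0 0.8 0 0 0;0.3 -0.8 0 0.8 0 0 0;0.3 -0.8 0 0.8 0 0 0;0.3 -0.6 0 0.6 0 0 0;0.3 -0.2 0 0.2 0 0 0;0.3 0 0 0 0 0 0")

```text
t: 7.17
eef_pos: [0.5101, -0.2266, 0.0302]
tool_rot: [-0.135, 0.861, 0.334, 0.358]
contact_force: [-0.6, 0.0, -0.8]
gripper_width: 0.535
```

>>> move_arm(commands="0.3 -0.2 0 0.2 0 0 0;0.3 -0.1 0 0.1 0 0 0;0.3 0 0 0 0 0 0")

```text
t: 7.42
eef_pos: [0.5103, -0.2275, 0.0268]
tool_rot: [-0.134, 0.861, 0.334, 0.358]
contact_force: [0.0, -0.4, -2.4]
gripper_width: 0.537
```

>>> move_arm(commands="0.3 -0.2 0 0.2 0 0 0;0.3 -0.15 0 0.15 0 0 0;0.3 0 0 0 0 0 0")

```text
t: 7.67
eef_pos: [0.5101, -0.2275, 0.0215]
tool_rot: [-0.135, 0.862, 0.334, 0.358]
contact_force: [0.6, 0.3, -2.2]
gripper_width: 0.532
```

>>> move_arm(commands="0.3 -0.1 0 0.1 0 0 0;0.3 0 0 0 0 0 0")

```text
t: 7.83
eef_pos: [0.5102, -0.2275, 0.0202]
tool_rot: [-0.135, 0.862, 0.334, 0.358]
contact_force: [0.0, 0.0, -1.8]
gripper_width: 0.532
```

>>> move_arm(commands="0.3 -0.1 0 0.1 0 0 0;0.3 0 0 0 0 0 0")

```text
t: 8.0
eef_pos: [0.5107, -0.2273, 0.0198]
tool_rot: [-0.135, 0.861, 0.334, 0.359]
contact_force: [-2.7, -0.6, 5.2]
gripper_width: 0.531
```

>>> move_arm(commands="0.3 -0.1 0 0.1 0 0 0;0.3 0 0 0 0 0 0")

```text
t: 8.17
eef_pos: [0.5113, -0.2271, 0.0197]
tool_rot: [-0.135, 0.861, 0.334, 0.359]
contact_force: [-6.3, -2.1, 15.8]
gripper_width: 0.535
```

Contact is felt. I ease off, open, and back out along the tool axis.

>>> move_arm(commands="0.3 0.1 0 -0.1 0 0 0;0.6 0 0 0 0 0 0;0.7 0 0 0 0 0 0;0.85 0 0 0 0 0 0;1 0 0 0 0 0 0;1 0 0 0 0 0 0;1 0 0 -0.5 0 0 0;1 0 0 -1.5 0 0 0;1 0 0 -2 0 0 0;1 0 0 -2.5 0 0 0;1 0 0 -2.5 0 0 0;1 0 0 -2.5 0 0 0")

```text
t: 9.17
eef_pos: [0.4487, -0.282, 0.1012]
tool_rot: [-0.135, 0.861, 0.334, 0.358]
contact_force: [-0.0, -0.5, -0.2]
gripper_width: 0.997
```

>>> move_arm(commands="1 2 0 -2 0 -6 0;1 2 0 -2 0 -6 0;1 2 0 -2 0 -6 0;1 2 0 -2 0 -6 0;1 1 0 -2 0 -6 0;1 0 0 -2 0 -6 0;1 0 0 -1 0 -6 0;1 0 0 0 0 -3 0")

```text
t: 9.83
eef_pos: [0.4612, -0.2708, 0.2673]
tool_rot: [0.008, 0.932, 0.361, 0.001]
contact_force: [0.4, 1.0, 0.1]
gripper_width: 1.001
```

```bash
python3 -c "
from h import *
# spatula goal: grasp at spatula y=-10: origin (.466,.243), v=(-.985,.172)
v=np.array([-.9851,.1719]); p=np.array([.4665,.2428])-.01*v; print(p)
to([*p,.2],Rt(80-90-170+180+0))
to([*p,.2],Rt(170.1))
to([*p,.2],Rt(-9.9))
c=cam('top');s=cam('side')
a=cv2.resize(c['img'][130:230,380:480],(400,400),interpolation=2);b=cv2.resize(s['img'][70:190,250:370],(400,400),interpolation=2)
cv2.imwrite('pics/s3.png',np.hstack([a,b])[:,:,::-1])"
```

```text
[0.476351 0.241081]
at [ 0.4612 -0.2708  0.2673] t 9.8333 g 1.001 F [0.4 1.  0.1] q [ 1.1   0.31 -0.83  1.82  0.26  1.12 -0.66] down-tilt [ 0.008 -0.014 -1.   ]
shift cm [ 35.63 -36.91   6.02] turn deg [ 0.9 -0.1 42.3]
at [ 0.4612 -0.2708  0.2673] t 9.8333 g 1.001 F [0.4 1.  0.1] q [ 1.1   0.31 -0.83  1.82  0.26  1.12 -0.66] down-tilt [ 0.008 -0.014 -1.   ]
shift cm [ 35.63 -36.91   6.02] turn deg [   0.2    1.1 -127.8]
at [ 0.4612 -0.2708  0.2673] t 9.8333 g 1.001 F [0.4 1.  0.1] q [ 1.1   0.31 -0.83  1.82  0.26  1.12 -0.66] down-tilt [ 0.008 -0.014 -1.   ]
shift cm [ 35.63 -36.91   6.02] turn deg [ 0.9 -0.2 52.2]
```

View pics/s3.png

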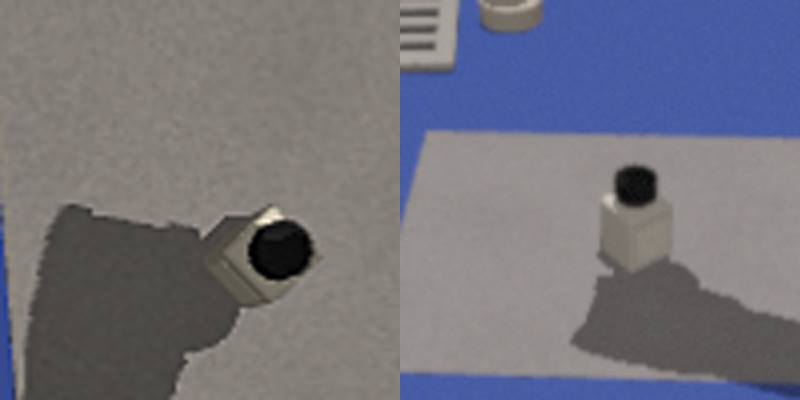

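The bottle stands upright on its foot and free; the cap centre is at raw top pixel (450,192). Now the spatula: turn and travel over.

>>> move_arm(commands="1 0 0 0 0.1 0 6.5;1 0 0 0 0.1 0 6.5;1 0 0 0 0.1 0 6.5;1 0 0 0 0.1 0 6.5;1 0 0 0 0.1 0 6.5;1 0 0 0 0.1 0 6.5;1 0 0 0 0.1 0 6.5;1 0 0 0 0.1 0 6.5;1 -0.41 -2.8 0 0 0 0;1 -0.41 -2.8 0 0 0 0;1 -0.41 -2.8 0 0 0 0;1 -0.41 -2.8 0 0 0 0")

```text
t: 10.93
eef_pos: [0.46, -0.1586, 0.2625]
tool_rot: [-0.005, 0.996, -0.087, -0.0]
contact_force: [0.3, 0.1, -0.1]
gripper_width: 1.003
```

>>> move_arm(commands="1 -0.41 -2.8 0 0 0 0;1 -0.41 -2.8 0 0 0 0;1 -0.41 -2.8 0 0 0 0;1 -0.41 -2.8 0 0 0 0;1 -0.41 -2.8 0 0 0 0;1 -0.41 -2.8 0 0 0 0;1 -0.41 -2.8 0 0 0 0;1 -0.41 -2.8 0 0 0 0;1 -0.41 -2.8 0 0 0 0;1 -0.41 -2.8 0 0 0 0;1 -0.41 -2.8 0 0 0 0;1 -0.41 -2.8 0 0 0 0")

```text
t: 11.93
eef_pos: [0.4697, 0.1803, 0.2651]
tool_rot: [-0.004, 0.996, -0.087, -0.001]
contact_force: [0.2, -0.2, -0.8]
gripper_width: 1.0
```

```bash
python3 -c "
from h import *
to([.4763,.2411,.12],Rt(-9.9))
s=cam('side');save(s,'s4.png',(240,200,400,320),4)"
```

```text
at [0.4697 0.1803 0.2651] t 11.9333 g 1.0 F [ 0.2 -0.2 -0.8] q [ 0.31  0.28 -0.93  1.87  0.24  1.11 -2.45] down-tilt [-0.001  0.008 -1.   ]
shift cm [-0.36 -5.98 14.56] turn deg [-0.5  0.1 -0. ]
```

>>> move_arm(commands="0.55 -0.18 -3 0 -0.2 0 0;0.55 -0.18 -3 0 -0.2 0 0;0.55 0 0 2.5 0 0 0;0.55 0 0 2.5 0 0 0;0.55 0 0 2.5 0 0 0;0.55 0 0 2.5 0 0 0;0.55 0 0 2.5 0 0 0;0.55 0 0 2.5 0 0 0;0.55 0 0 0 0 0 0")

```text
t: 12.73
eef_pos: [0.474, 0.2366, 0.1114]
tool_rot: [0.002, 0.996, -0.086, -0.004]
contact_force: [-1.2, -1.5, -0.7]
gripper_width: 0.553
```

```bash
python3 -c "
from h import *
to([.4763,.2411,.066],Rt(-9.9))
s=cam('side');save(s,'s5.png',(240,200,400,320),4)"
```

```text
at [0.474  0.2366 0.1114] t 12.7333 g 0.553 F [-1.2 -1.5 -0.7] q [ 0.06  0.53 -0.81  1.96  0.49  0.87 -2.76] down-tilt [-0.009 -0.003 -1.   ]
shift cm [ 0.19 -0.5   4.54] turn deg [ 0.2  0.5 -0. ]
```

View pics/s5.png

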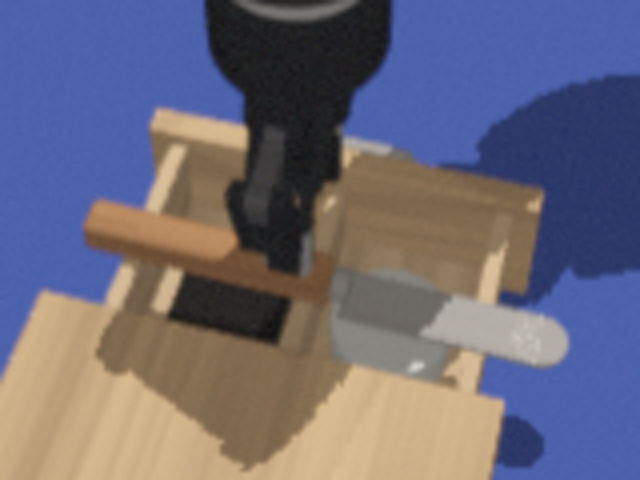

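The gripper straddles the handle near its join with the blade, at about (280,260) in the crop. I grip so that the fingertips end just above the spatula's underside.

>>> move_arm(commands="0.55 0.1 -0.25 1 0.1 0.2 0;0.55 0.1 -0.25 1 0.1 0.3 0;0.55 0 0 1 0 0 0;0.55 0 0 0.8 0 0 0;0.55 0 0 0 0 0 0")

```text
t: 13.2
eef_pos: [0.4792, 0.2445, 0.077]
tool_rot: [-0.001, 0.996, -0.085, 0.004]
contact_force: [-0.1, 0.1, -0.1]
gripper_width: 0.55
```

>>> move_arm(commands="0.1 0 0 0 0 0 0;0.1 0 0 0 0 0 0;0.1 0 0 0 0 0 0;0.1 0 0 0 0 0 0;0.1 0 0 0 0 0 0", force=60)

```text
t: 13.62
eef_pos: [0.4803, 0.2455, 0.0791]
tool_rot: [-0.002, 0.996, -0.086, 0.005]
contact_force: [-1.0, -0.5, 5.2]
gripper_width: 0.216
```

>>> move_arm(commands="0.1 0 0 -0.5 0 0 0;0.1 0 0 -1 0 0 0;0.1 0 0 -1.5 0 0 0;0.1 0 0 -2 0 0 0;0.1 0 0 -2 0 0 0;0.1 0 0 -1 0 0 0;0.1 0 0 0 0 0 0")

```text
t: 14.2
eef_pos: [0.4805, 0.2458, 0.1612]
tool_rot: [-0.003, 0.996, -0.086, 0.007]
contact_force: [0.7, 0.9, -1.2]
gripper_width: 0.216
```

```bash
python3 -c "
from h import *
to([.48,.02,.16],Rt(-9.9))
s=cam('side');save(s,'s6.png',(240,180,400,300),4)"
```

```text
at [0.4805 0.2458 0.1612] t 14.2 g 0.216 F [ 0.7  0.9 -1.2] q [ 0.09  0.46 -0.86  1.92  0.44  0.94 -2.72] down-tilt [ 0.013  0.004 -1.   ]
shift cm [3.810e+00 2.226e+01 2.000e-02] turn deg [-0.4 -0.7  0.1]
```

View pics/s6.png

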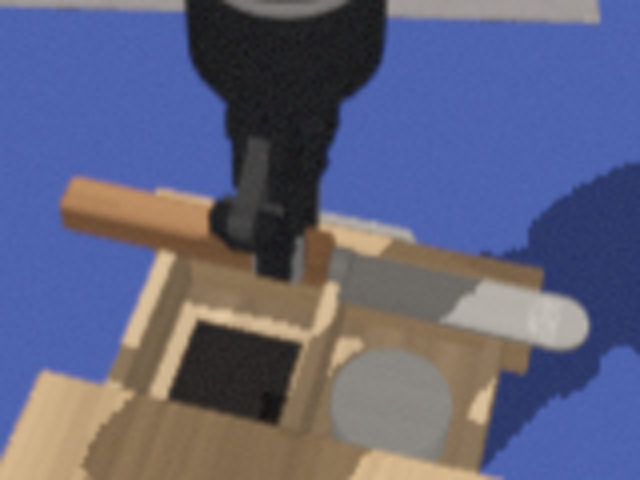

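The spatula is held level, clear of the drawer, and the pot is undisturbed. I carry it to the free bench at y≈0.02.

>>> move_arm(commands="0.1 0.38 2.23 0 0 0 0;0.1 0.38 2.23 0 0 0 0;0.1 0.38 2.23 0 0 0 0;0.1 0.38 2.23 0 0 0 0;0.1 0.38 2.23 0 0 0 0;0.1 0.38 2.23 0 0 0 0;0.1 0.38 2.23 0 0 0 0;0.1 0.38 2.23 0 0 0 0;0.1 0.38 2.23 0 0 0 0;0.1 0.38 2.23 0 0 0 0;0.1 0 0 0 0 0 0")

```text
t: 15.17
eef_pos: [0.4774, 0.0132, 0.1561]
tool_rot: [-0.0, 0.996, -0.089, 0.003]
contact_force: [-0.5, -0.2, -0.7]
gripper_width: 0.215
```

>>> move_arm(commands="0.1 0 0 2.2 0 0 0;0.1 0 0 2.5 0 0 0;0.1 0 0 2.5 0 0 0;0.1 0 0 2.5 0 0 0;0.1 0 0 2.5 0 0 0;0.1 0 0 1.5 0 0 0;0.1 0 0 0.5 0 0 0;0.1 0 0 0 0 0 0;0.1 0 0 0 0 0 0")

```text
t: 15.92
eef_pos: [0.4799, 0.0195, 0.016]
tool_rot: [-0.002, 0.996, -0.085, 0.004]
contact_force: [-0.2, 0.5, -1.0]
gripper_width: 0.21
```

```bash
python3 -c "
from h import *
to([.48,.02,.009],Rt(-9.9))"
```

```text
at [0.4799 0.0195 0.016 ] t 15.9167 g 0.21 F [-0.2  0.5 -1. ] q [ 0.37  0.59 -0.67  2.14  0.64  0.61 -2.49] down-tilt [ 0.009  0.003 -1.   ]
shift cm [-0.   -0.05  0.7 ] turn deg [-0.2 -0.5  0.1]
```

>>> move_arm(commands="0.1 0 0 0.3 0 0 0;0.1 0 0 0.2 0 0 0;0.1 0 0 0 0 0 0")

```text
t: 16.17
eef_pos: [0.4803, 0.0189, 0.0113]
tool_rot: [-0.002, 0.996, -0.086, 0.005]
contact_force: [0.4, -0.2, -0.3]
gripper_width: 0.217
```

>>> move_arm(commands="0.1 0 0 0.15 0 0 0;0.1 0 0 0 0 0 0")

```text
t: 16.33
eef_pos: [0.4802, 0.0189, 0.0096]
tool_rot: [-0.002, 0.996, -0.086, 0.005]
contact_force: [0.2, -0.9, -0.5]
gripper_width: 0.214
```

>>> move_arm(commands="0.1 0 0 0.15 0 0 0;0.1 0 0 0 0 0 0")

```text
t: 16.5
eef_pos: [0.4803, 0.019, 0.0091]
tool_rot: [-0.001, 0.996, -0.086, 0.005]
contact_force: [-4.0, -1.3, 15.6]
gripper_width: 0.217
```

>>> move_arm(commands="0.1 0 0 0.1 0 0 0;0.1 0 0 0 0 0 0")

```text
t: 16.67
eef_pos: [0.4803, 0.019, 0.009]
tool_rot: [-0.0, 0.996, -0.086, 0.005]
contact_force: [-9.2, -3.0, 30.8]
gripper_width: 0.213
```

Contact is felt. I ease off, release and rise.

>>> move_arm(commands="0.1 0 0 -0.15 0 0 0;0.3 0 0 0 0 0 0;0.45 0 0 0 0 0 0;0.6 0 0 0 0 0 0;0.6 0 0 -0.5 0 0 0;0.6 0 0 -1.5 0 0 0;0.6 0 0 -2.5 0 0 0;0.6 0 0 -2.5 0 0 0;0.6 0 0 -2.5 0 0 0;0.6 0 0 -2.5 0 0 0;0.6 0 0 -2.5 0 0 0;0.6 0 0 -2.5 0 0 0")

```text
t: 17.67
eef_pos: [0.478, 0.0188, 0.1797]
tool_rot: [-0.002, 0.996, -0.085, 0.004]
contact_force: [0.9, -0.4, -0.5]
gripper_width: 0.599
```

>>> move_arm(commands="0.8 0 0 0 0 0 -6.5;0.8 0 0 0 0 0 -6.5;0.8 0 0 0 0 0 -6.5;0.8 0 0 0 0 0 -6.5;0.8 0 0 0 0 0 -6.5;0.8 0 0 0 0 0 -6.5;0.8 0 0 0 0 0 -6.5;0.8 0 0 0 0 0 -6.5;0.8 0 0 0 0 0 0")

```text
t: 18.42
eef_pos: [0.4782, 0.0186, 0.1783]
tool_rot: [0.0, 0.932, 0.362, 0.005]
contact_force: [-0.2, 0.7, -0.1]
gripper_width: 0.8
```

```bash
python3 -c "
from h import *
c=cam('top');s=cam('side')
def dark(k,b,hi):
    x0,y0,x1,y1=b; m=(k['img'][y0:y1,x0:x1].max(2)<hi).astype(np.uint8); n,_,st,ce=cv2.connectedComponentsWithStats(m); i=1+st[1:,4].argmax(); return ce[i]+[x0,y0],st[i]
print(onz(c,[(450.2,192.2)],.08))
pt,st=dark(s,(300,115,345,145),50);print('side cap',pt,st, onz(s,[pt],.07), onz(s,[(250+236/3.333,70+186/3.333)],.07))
to([.509,-.225,.2],Rt(42.5))
m=s['img'][190:290,250:450]
w=np.hstack([cv2.resize(s['img'][150:270,270:430],(400,300),interpolation=2),cv2.resize(c['img'][130:280,230:430],(400,300),interpolation=2)]);cv2.imwrite('pics/s7.png',w[:,:,::-1])"
```

```text
[[ 0.50671402 -0.23001779  0.08      ]]
side cap [324.66916355 127.25218477] [  2   0  43  30 801] [[ 0.49417454 -0.21977418  0.07      ]] [[ 0.50541403 -0.22556507  0.07      ]]
at [0.4783 0.0186 0.1784] t 18.5167 g 0.798 F [ 0.8  0.1 -0.2] q [ 0.73  0.41 -1.09  2.02  0.44  0.96 -1.42] down-tilt [ 0.009  0.003 -1.   ]
shift cm [-13.99  20.17  -2.2 ] turn deg [ 0.2 -0.5 -0.5]
```

View pics/s7.png

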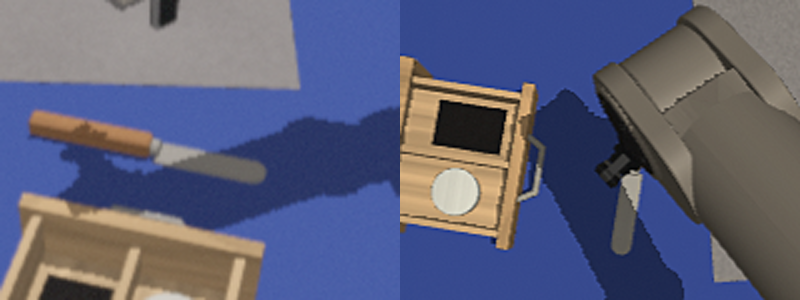

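The spatula lies flat on the bench, off the drawer and the same way up. Now the fresh grasp on the cap.

>>> move_arm(commands="0.8 -1.46 2.01 0 0 0 0;0.8 -1.46 2.01 0 0 0 0;0.8 -1.46 2.01 0 0 0 0;0.8 -1.46 2.01 0 0 0 0;0.8 -1.46 2.01 0 0 0 0;0.8 -1.46 2.01 0 0 0 0;0.8 -1.46 2.01 0 0 0 0;0.8 -1.46 2.01 0 0 0 0;0.8 -1.46 2.01 0 0 -0.3 0;0.8 -1.46 2.01 0 0 -0.2 0;0.8 0 0 0 0 0 0;0.8 0 0 2 0 0 0")

```text
t: 19.52
eef_pos: [0.5076, -0.2305, 0.1607]
tool_rot: [0.004, 0.934, 0.357, 0.003]
contact_force: [1.5, 1.0, 0.2]
gripper_width: 0.803
```

>>> move_arm(commands="0.8 0 0 2 0 0 0;0.8 0 0 2 0 0 0;0.8 0 0 1 0 0 0;0.8 0 0 0 0 0 0")

```text
t: 19.85
eef_pos: [0.5039, -0.2279, 0.1061]
tool_rot: [0.001, 0.933, 0.359, -0.001]
contact_force: [0.1, 0.2, -0.2]
gripper_width: 0.798
```

```bash
python3 -c "
from h import *
to([.506,-.228,.059],Rt(42.5))
s=cam('side')
w=np.hstack([cv2.resize(s['img'][90:170,280:360],(400,400),interpolation=2)]);cv2.imwrite('pics/s8.png',w[:,:,::-1])"
```

```text
at [ 0.5039 -0.2279  0.1061] t 19.85 g 0.798 F [ 0.1  0.2 -0.2] q [ 1.01  0.61 -0.92  1.91  0.61  0.93 -1.05] down-tilt [-0.001 -0.002 -1.   ]
shift cm [0.16 0.14 4.71] turn deg [ 0.   0.1 -0.4]
```

View pics/s8.png

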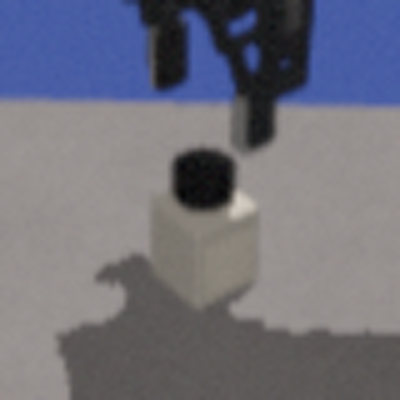

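The fingers bracket the cap at (205,180) in the crop. I go down and close.

>>> move_arm(commands="0.8 0.1 0.1 1.3 0 0 0;0.8 0.06 0.04 1.3 0 0 0;0.8 0 0 1.1 0 0 0;0.8 0 0 1 0 0 0;0.8 0 0 0 0 0 0")

```text
t: 20.32
eef_pos: [0.5062, -0.2284, 0.0588]
tool_rot: [0.001, 0.933, 0.36, -0.001]
contact_force: [-1.0, -0.3, 0.7]
gripper_width: 0.804
```

>>> move_arm(commands="0.3 0 0 0 0 0 0;0.3 0 0 0 0 0 0;0.3 0 0 0 0 0 0;0.3 0 0 0 0 0 0;0.3 0 0 0 0 0 0;0.3 0 0 0 0 0 0", force=40)

```text
t: 20.82
eef_pos: [0.5083, -0.2289, 0.0618]
tool_rot: [0.003, 0.933, 0.36, 0.001]
contact_force: [0.8, -0.0, 3.7]
gripper_width: 0.407
```

>>> move_arm(commands="0.3 0 0 -0.7 0 0 0;0.3 0 0 -1.5 0 0 0;0.3 0 0 -2.5 0 0 0;0.3 0 0 -2.5 0 0 0;0.3 0 0 -2.5 0 0 0;0.3 0 0 -2.5 0 0 0;0.3 0 0 -2 0 0 0;0.3 0 0 -1 0 0 0;0.3 0 0 0 0 0 0")

```text
t: 21.57
eef_pos: [0.5084, -0.2283, 0.216]
tool_rot: [0.004, 0.933, 0.36, 0.002]
contact_force: [-0.2, 0.0, -2.9]
gripper_width: 0.402
```

>>> move_arm(commands="0.3 0 0 0 0 0 -6.5;0.3 0 0 0 0 0 -6.5;0.3 0 0 0 0 0 -6.5;0.3 0 0 0 0 0 -6.5;0.3 0 0 0 0 0 -6.5;0.3 0 0 0 0 0 -6.3;0.3 0 0 0 0 0 0")

```text
t: 22.15
eef_pos: [0.5062, -0.2281, 0.2115]
tool_rot: [0.001, 0.759, 0.651, -0.0]
contact_force: [-0.5, 0.4, -1.3]
gripper_width: 0.406
```

```bash
python3 -c "
from h import *
to([.5135,.2310,.215],Rt(81.25))"
```

```text
at [ 0.5062 -0.2281  0.2115] t 22.15 g 0.406 F [-0.5  0.4 -1.3] q [ 1.18  0.57 -1.18  1.81  0.58  1.16 -0.34] down-tilt [ 0.    -0.002 -1.   ]
shift cm [45.48 -6.3  -0.42] turn deg [ 0.   0.1 -0.1]
```

>>> move_arm(commands="0.3 1.5 -0.2 -0.1 0 0 0;0.3 2.5 -0.35 0 0 0 0;0.3 2.5 -0.35 0 0 0 0;0.3 2.5 -0.35 0 0 0 0;0.3 2.5 -0.35 0 0 0 0;0.3 2.5 -0.35 0 0 0 0;0.3 2.5 -0.35 0 0 0 0;0.3 2.5 -0.35 0 0 0 0;0.3 2.5 -0.35 0 0 0 0;0.3 2.5 -0.35 0 0 0 0;0.3 2.5 -0.35 0 0 0 0;0.3 2.5 -0.35 0 0 0 0")

```text
t: 23.15
eef_pos: [0.5117, 0.0664, 0.2127]
tool_rot: [0.002, 0.762, 0.648, -0.0]
contact_force: [0.2, -0.3, -1.0]
gripper_width: 0.405
```

>>> move_arm(commands="0.3 2.5 -0.35 0 0 0 0;0.3 2.5 -0.35 0 0 0 0;0.3 2.5 -0.35 0 0 0 0;0.3 2.5 -0.35 0 0 0 0;0.3 2.5 -0.35 0 0 0 0;0.3 2.5 -0.35 0 0 0 0;0.3 1.5 -0.2 0 0 0 0;0.3 0 0 0 0 0 0;0.3 0 0 0 0 0 0")

```text
t: 23.9
eef_pos: [0.5146, 0.2324, 0.2123]
tool_rot: [0.002, 0.76, 0.649, -0.0]
contact_force: [-0.1, -0.8, -1.4]
gripper_width: 0.406
```

```bash
python3 -c "
from h import *
to([.5135,.2310,.13],Rt(81.25))"
```

```text
at [0.5146 0.2324 0.2123] t 23.9 g 0.406 F [-0.1 -0.8 -1.4] q [ 0.3   0.56 -1.14  1.79  0.56  1.16 -1.18] down-tilt [ 0.002 -0.004 -1.   ]
shift cm [-0.13 -0.11  8.23] turn deg [ 0.1  0.2 -0.2]
```

>>> move_arm(commands="0.3 -0.1 -0.1 1.5 0 0.2 0;0.3 0 0 2 0 0 0;0.3 0 0 2 0 0 0;0.3 0 0 1 0 0 0;0.3 0 0 0 0 0 0")

```text
t: 24.32
eef_pos: [0.5137, 0.228, 0.1451]
tool_rot: [0.001, 0.761, 0.648, -0.001]
contact_force: [-0.3, -0.5, -1.5]
gripper_width: 0.402
```

```bash
python3 -c "
from h import *
to([.5135,.2310,.084],Rt(81.25))
s=cam('side');c=cam('top')
o=bot.get_obs()['eef_pos'];print('expect foot px',pix(s,[[o[0],o[1],o[2]-.0618]]), 'comp',pix(s,[[.5135,.232,.018]]))
w=np.hstack([cv2.resize(s['img'][190:290,245:345],(400,400),interpolation=2),cv2.resize(c['img'][150:230,220:300],(400,400),interpolation=2)]);cv2.imwrite('pics/s9.png',w[:,:,::-1])"
```

```text
at [0.5137 0.228  0.1451] t 24.3167 g 0.402 F [-0.3 -0.5 -1.5] q [ 0.26  0.63 -1.08  1.86  0.65  1.05 -1.24] down-tilt [-0.001 -0.003 -1.   ]
shift cm [ 0.31 -0.07  6.11] turn deg [-0.   0.2 -0.4]
expect foot px [[295.18896807 257.66860494]] comp [[297.24274536 277.82609316]]
```

View pics/s9.png

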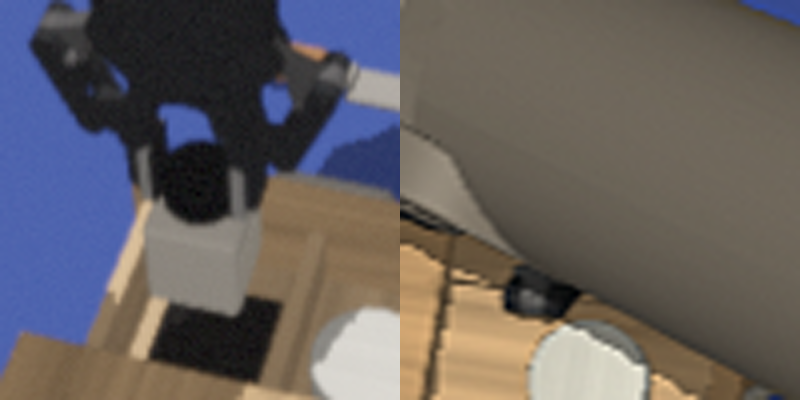

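The bottle hangs square over the empty compartment, with the dark mat directly below at crop (215,340). I lower it gently.

>>> move_arm(commands="0.3 0.2 0 1 0 0.1 -0.2;0.3 0.1 0 1.5 0 0 -0.2;0.3 0 0 1.5 0 0 0;0.3 0 0 1 0 0 0;0.3 0 0 0.5 0 0 0;0.3 0 0 0 0 0 0;0.3 0 0 0 0 0 0")

```text
t: 25.0
eef_pos: [0.5154, 0.2335, 0.0924]
tool_rot: [0.0, 0.758, 0.652, 0.002]
contact_force: [0.8, 0.3, -1.5]
gripper_width: 0.404
```

>>> move_arm(commands="0.3 0 0 0.2 0 0 0;0.3 0 0 0.1 0 0 0;0.3 0 0 0 0 0 0")

```text
t: 25.25
eef_pos: [0.5158, 0.2334, 0.0899]
tool_rot: [0.001, 0.758, 0.652, 0.002]
contact_force: [-0.4, -1.1, -1.2]
gripper_width: 0.404
```

>>> move_arm(commands="0.3 0 0 0.15 0 0 0;0.3 0 0 0 0 0 0")

```text
t: 25.42
eef_pos: [0.5157, 0.2332, 0.0882]
tool_rot: [0.001, 0.758, 0.652, 0.002]
contact_force: [0.2, 1.0, -2.0]
gripper_width: 0.405
```

>>> move_arm(commands="0.3 0 0 0.2 0 0 0;0.3 0 0 0.15 0 0 0;0.3 0 0 0 0 0 0")

```text
t: 25.67
eef_pos: [0.5155, 0.2331, 0.0843]
tool_rot: [0.0, 0.758, 0.652, 0.002]
contact_force: [-0.1, 0.1, -1.1]
gripper_width: 0.402
```

>>> move_arm(commands="0.3 0 0 0.12 0 0 0;0.3 0 0 0 0 0 0")

```text
t: 25.83
eef_pos: [0.5155, 0.2333, 0.0832]
tool_rot: [0.0, 0.758, 0.652, 0.002]
contact_force: [-0.9, 0.1, -2.4]
gripper_width: 0.403
```

>>> move_arm(commands="0.3 0 0 0.1 0 0 0;0.3 0 0 0 0 0 0")

```text
t: 26.0
eef_pos: [0.5156, 0.2333, 0.0823]
tool_rot: [0.0, 0.758, 0.652, 0.002]
contact_force: [-0.1, -0.7, -1.6]
gripper_width: 0.411
```

>>> move_arm(commands="0.3 0 0 0.1 0 0 0;0.3 0 0 0 0 0 0")

```text
t: 26.17
eef_pos: [0.5156, 0.2333, 0.0813]
tool_rot: [0.0, 0.758, 0.652, 0.002]
contact_force: [-0.1, 0.4, -1.7]
gripper_width: 0.403
```

>>> move_arm(commands="0.3 0 0 0.1 0 0 0;0.3 0 0 0 0 0 0")

```text
t: 26.33
eef_pos: [0.5156, 0.2333, 0.0803]
tool_rot: [0.0, 0.758, 0.652, 0.002]
contact_force: [-0.0, -0.2, -1.6]
gripper_width: 0.404
```

>>> move_arm(commands="0.3 0 0 0.1 0 0 0;0.3 0 0 0 0 0 0")

```text
t: 26.5
eef_pos: [0.5158, 0.2335, 0.0798]
tool_rot: [0.001, 0.758, 0.652, 0.002]
contact_force: [-0.3, -1.2, 2.4]
gripper_width: 0.404
```

>>> move_arm(commands="0.3 0 0 0.07 0 0 0;0.3 0 0 0 0 0 0")

```text
t: 26.67
eef_pos: [0.516, 0.2337, 0.0797]
tool_rot: [0.001, 0.758, 0.652, 0.002]
contact_force: [-2.0, -1.9, 8.4]
gripper_width: 0.406
```

Contact on the drawer's floor. I release and rise.

>>> move_arm(commands="0.3 0 0 -0.07 0 0 0;0.5 0 0 0 0 0 0;0.6 0 0 0 0 0 0;0.7 0 0 0 0 0 0;0.75 0 0 0 0 0 0;0.75 0 0 0 0 0 0;0.75 0 0 -0.7 0 0 0;0.75 0 0 -1.5 0 0 0;0.75 0 0 -2.5 0 0 0;0.75 0 0 -2.5 0 0 0;0.75 0 0 -2.5 0 0 0;0.75 0 0 -2.5 0 0 0")

```text
t: 27.67
eef_pos: [0.515, 0.2335, 0.2041]
tool_rot: [0.001, 0.758, 0.652, 0.002]
contact_force: [-0.0, -0.5, -0.8]
gripper_width: 0.754
```

>>> move_arm(commands="0.75 0 0 -2.5 0 0 0;0.75 0 0 -2.5 0 0 0;0.75 -2.5 0 0 0 0 0;0.75 -2.5 0 0 0 0 0;0.75 -2.5 0 0 0 0 0;0.75 -2.5 0 0 0 0 0;0.75 -2.5 0 0 0 0 0;0.75 -2.5 0 0 0 0 0;0.75 -2.5 0 0 0 0 0;0.75 -2.5 0 0 0 0 0;0.75 -2.5 0 0 0 0 0;0.75 -2.5 0 0 0 0 0")

```text
t: 28.67
eef_pos: [0.4773, -0.0149, 0.2521]
tool_rot: [0.001, 0.758, 0.652, 0.002]
contact_force: [-0.3, -0.1, -0.5]
gripper_width: 0.749
```

>>> move_arm(commands="0.75 -2.5 0 0 0 0 0;0.75 -2.5 0 0 0 0 0;0.75 -2.5 0 0 0 0 0;0.75 -2.5 0 0 0 0 0;0.75 -2.5 0 0 0 0 0;0.75 -2.5 0 0 0 0 0;0.75 0 0 0 0 0 0")

```text
t: 29.25
eef_pos: [0.4542, -0.1676, 0.251]
tool_rot: [0.001, 0.76, 0.649, 0.001]
contact_force: [0.3, -0.3, 0.0]
gripper_width: 0.746
```

```bash
python3 -c "
from h import *
s=cam('side');c=cam('top')
print(bot.get_obs()['eef_pos'],bot.get_obs()['t'],pix(c,[[.516,.234,.098],[.516,.234,.018]]),pix(s,[[.516,.234,.098]]))
D=onz(c,[(297,172.6),(283.8,254.4)],.078);print(D)
w=np.hstack([cv2.resize(s['img'][150:300,235:385],(400,400),interpolation=2),cv2.resize(c['img'][130:280,215:365],(400,400),interpolation=2)]);cv2.imwrite('pics/s10.png',w[:,:,::-1])"
```

```text
[ 0.45500028 -0.16298021  0.25131639] 29.35 [[260.01175784 189.13655198]
 [264.89555655 193.21927779]] [[294.10053535 255.80317602]]
[[0.55898123 0.14624135 0.078     ]
 [0.3592639  0.17857564 0.078     ]]
```

View pics/s10.png

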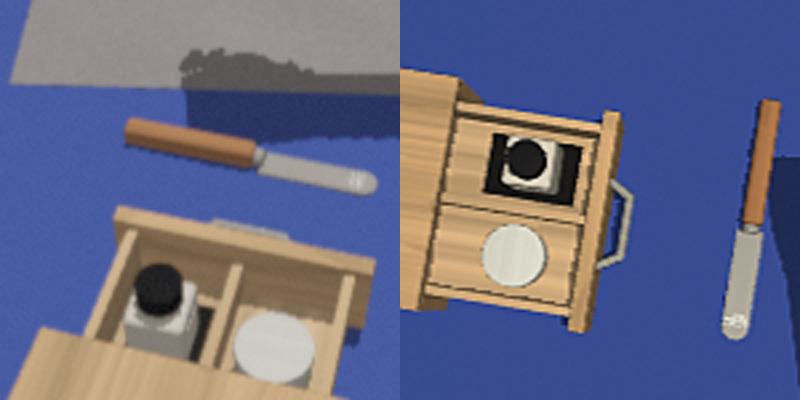

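The bottle stands upright in the empty compartment (cap at crop (527,158)). The front panel corner is still at raw (297,172), the pot is in place, and the spatula lies flat on the bench.

```bash
python3 -c "
from station import bot
print(bot.hand_in())"
```

```text
the job is handed in; nothing more can be done
None
```

The job is done and handed in at about 29 s. I stood the bottle up on the mat and let go of it. I then moved the spatula to free bench in front of the drawer. Last, I gripped the bottle again by its cap and lowered it into the empty compartment until light contact (about 8 N).

- **Last pictures:** the bottle is upright in the compartment. The pot looks undisturbed and the drawer's front panel is within about 1 px of where it started. The spatula lies flat, the same way up, and the gripper is clear of everything.
- **Forces:** the highest wrist force I read was about 31 N, for a moment as the spatula touched the bench.
- **Not checked:** the last pictures were crops that left out the tub and the dropper bottle. The gripper never went near either of them. None of my checks failed. One automatic fix on the bottle's cap picked up the gripper as well, so I did not use it.

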